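# Pack a closet lock set into its carton

## Robot

A 6-joint arm with a two-finger parallel gripper is mounted at the origin on the work surface. World frame = base frame: x ahead of the robot, y to its left, z up, the work surface at z = 0. Lengths are in mm, angles in rad, forces in N, time in s.
With the tool pointing down it reaches from about 275 to 750 mm from the base axis. Payload 10.2 kg.
Tool frame: the origin (TCP) lies between the finger pads; the fingertips stand 11 mm ahead of it and the grasp point (between the pads) lies 8 mm behind it (ctrl.nose_length is the distance from the TCP to the fingertips, in mm); x points along the fingers, y is the direction in which the jaws open and shut, and the axes are right-handed (so a half turn about x gives the same grasp; the last joint's range is limited). The gripper opens to 85 mm and grips with 20 to 120 N. Pads are 22 mm wide; open, the fingers measure 114 mm over their backs; the gripper's body (76 mm by 85 mm) begins 54 mm behind the grasp point. The pads swing forward as they close: fully open they stand 13 mm farther back than shut.
Start: joints at [-1.33, 0.313, 1.498, -0, 1.331, -0.223], TCP at [234.848, -469.551, 242.294] pointing down, gripper open.
Joint ranges: [-2.94, 2.94], [-0.97, 2.17], [0.19, 2.56], [-1.23, 4.37], [0.02, 3.11], [-2.88, 2.88]. Speed limits (rad/s): [2.39, 2.39, 3.01, 3.14, 3.14, 3.14].

## Interface

Orientations are given as a unit quaternion [w, x, y, z].
In Python, from rig import ctrl, capture, ticket gives the robot as it stands.
- The arm moves only by the tool step_arm, never from a script. Its argument "commands" is a list of rows, each a list of 2 entries, a list of its own where there are three numbers: the shift along the world's x, y, z normalised to -1 to 1, where 1 is 0.04 m, then the turn about the world's z normalised to -1 to 1, where 1 is 180 degrees. A call has 1 to 5 rows; each row shifts and turns the commanded pose from where the row before left it; what a row does not reach is not made up. A row lasts 1/10 s, in which the tool goes at most 50 mm and 8.59 degrees, less where a joint would pass 70% of its speed; a pose out of reach is approached as far as the arm can. A call with a number of a shift or a turn outside -1 to 1 is refused whole. A call with a gripper value outside its range is refused whole. "gripper" is the closure, from -1 (fully open) to 1 (shut), so that 0 is half open, set as the call begins (left out, the last holds). The fingers move at their own pace and stop on an object; "force" is the grip in N (left out, the last holds). Time passes only in rows, so rows that do not move let the fingers close. It gives the time, the measured TCP pose, the force and the opening at its end, in the units of the state.
- ctrl.sense(): the state, without advancing time (a new reading comes with each control period).
- capture(name): name is "side" or "top"; returns a dict with "image" (420x560x3 uint8, blue, green, red), "fov_y" (degrees; the focal length in pixels is half the picture's height over the tangent of half this angle, whatever the lens; pixels are square), "cx", "cy" (the principal point, pixels), "k1" (the pictures are not rectified: a ray, as slopes to the right and down, at radius r is drawn at 1 + k1 r^2 times it, then the intrinsics apply), "origin" and "orientation" of the camera in the world. Camera axes: x right, y down, z forward; pixel columns grow to the right and rows downward; lengths in mm; the calibration is good to about 2 mm. A picture is of the moment at which its call begins. There is no depth.
- ticket.finish_job(): hands the job in, once; it reports no verdict.
The state is a dict: "time_s": time; "joints": joint angles; "dq": joint speeds; "tau": joint torques, N m; "eef_pos": TCP position; "ee_rot": TCP orientation; "force": force on the tool from outside, world axes, zero at the start; "wrist_torque": the same for the moment, N m; "grip_width": opening from 0.0 (shut) to 1.0 (fully open).
Only numpy, scipy, OpenCV 4.12 (cv2) and the standard library are available. Lean on these libraries where they do the work, as an engineer would, in place of code of your own. Each camera call takes 0.05 s, during which the arm holds its last target.

## Task

Pack the closet lock set into its open carton: first lay the latch and the strike flat on the carton's floor, then seat the grey pulp tray level over them with its end walls down on the floor, and then stand the ball knob in the tray's large round well and the thumb-turn in its small one, both upright. Leave the tulip-shaped knob and the two hinges where they lie, and let go of everything at the end.

Things in the scene. Friction and masses are not known exactly. Their poses are not given: they have to be found in the camera images.
- carton: Open cardboard carton without dividers, fixed to the table, 124 mm (x) by 236 mm (y) by 56 mm high; walls and floor 4 mm thick, inside 116 by 228 mm; both ends alike. The tray fits in it with 8 mm to spare on every side, either way round. Origin at the centre of its underside, z up; x along its short side, y along its long side.
- strike_mid (a point): Strike of the lock: satin metal plate 70 mm (x) by 32 mm (y) by 3 mm, lying face down, with a black plastic dust box 46 by 26 by 14 mm standing on its middle, 17 mm high in all, 70 g. Best held across the 26 mm sides of the dust box (along y). Point: its centre, 8.5 mm above its underside; x along the plate, z up.
- latch_mid (a point): Tubular door latch lying on its side, 25 mm high, 130 g: metal tube 25 mm in diameter along x, from 40 mm behind the point (-x) to 22 mm ahead; at its +x end a faceplate 57 mm wide (y), 25 mm high, and a small bolt ending 38 mm ahead. Held across the tube. Point: on the tube's axis near the centre of mass, 12.5 mm above the underside; z up.
- tray_mid (a point): Grey pulp tray, 100 (x) x 212 (y) mm, 90 g. Stands on 6 mm thick end walls at both y ends; 32 mm clear beneath. Deck top 46 mm above underside; two round wells with floors at 36 mm: large, dia 84, centre at y = +58 mm; small, dia 70, at y = -54 mm. Between them a grip rib, 20 thick (y), 64 long (x), rises from the deck to 78 mm; hold it there, above the deck. Point: tray centre, 39 mm above underside; z up.
- knob_mid (a point): Ball-shaped door knob of satin metal, standing on its flat round rose: rose 68 mm in diameter and 11 mm high at most, thin neck, then a ball 52 mm in diameter, widest from 36 to 47 mm above the underside; 67.5 mm high in all, 260 g, round about z. Point: on its axis, 34 mm above its underside; z up.
- turn_mid (a point): Thumb-turn of satin metal, standing on its round rose: rose 54 mm in diameter and 10 mm high at most, with an upright flat grip 34 mm long (x), 11 mm thick (y), from 16 to 44 mm above the underside; 120 g. Point: on its axis, 22 mm above its underside; x along the flat grip, z up.
- tulip_mid (a point): Tulip-shaped door knob (a cone that widens upward to 49 mm, flat top) on a rose 68 mm in diameter, 66.5 mm high, satin metal: other stock, to be left where it stands. Point: on its axis, 33 mm above its underside.
- hinge_a_mid (a point): Closed butt hinge of satin metal lying flat, 76 by 43 mm, 10 mm high: other stock, to be left where it lies. Point: its middle, 3 mm above its underside; x along the knuckle.
- hinge_b_mid (a point): Another such closed butt hinge, 76 by 43 mm, 10 mm high: other stock, to be left where it lies. Point: its middle, 3 mm above its underside; x along the knuckle.
There are look-alikes about, which are no part of the job. Leave any green or orange look-alike of the part that bears strike_mid alone.

How it is judged (in metres and radians):
On the way, in this order (a step that is already met when the one before it is completed fails the run):
1. the latch and the strike lie flat on the carton's floor (x of strike_mid in the frame of carton between -0.056 and 0.056 m and y of strike_mid in the frame of carton between -0.095 and 0.095 m and z of strike_mid in the frame of carton between 0.0085 and 0.0165 m and angle between strike_mid's own z axis and vertical below 0.12 rad and x of latch_mid in the frame of carton between -0.056 and 0.056 m and y of latch_mid in the frame of carton between -0.095 and 0.095 m and z of latch_mid in the frame of carton between 0.0125 and 0.0205 m), for 0.2 s.
2. the tray is seated in the carton over them, still without the knob and the thumb-turn (all of step 1 and x of tray_mid in the frame of carton between -0.012 and 0.012 m and y of tray_mid in the frame of carton between -0.012 and 0.012 m and z of tray_mid in the frame of carton between 0.04 and 0.046 m and angle between tray_mid's own z axis and vertical below 0.05 rad and angle between the x axis of tray_mid and the x axis of carton, either way round below 0.2 rad and horizontal distance between each of knob_mid, turn_mid and tray_mid above 0.08 m), for 0.2 s.
At the end, for the whole second after the job is handed in: Latch and strike flat on the carton floor (height within 4 mm, dust box up); tray level over them, down on the floor (3 mm, 0.05 rad, centred within 12 mm); ball knob in the large well, thumb-turn in the small, upright (12 mm, 0.1 rad); all at rest (all of step 1 and x of tray_mid in the frame of carton between -0.012 and 0.012 m and y of tray_mid in the frame of carton between -0.012 and 0.012 m and z of tray_mid in the frame of carton between 0.04 and 0.046 m and angle between tray_mid's own z axis and vertical below 0.05 rad and angle between the x axis of tray_mid and the x axis of carton, either way round below 0.2 rad and x of knob_mid in the frame of tray_mid between -0.012 and 0.012 m and y of knob_mid in the frame of tray_mid between 0.046 and 0.07 m and z of knob_mid in the frame of tray_mid between 0.027 and 0.035 m and angle between each of knob_mid, turn_mid's own z axis and vertical below 0.1 rad and x of turn_mid in the frame of tray_mid between -0.012 and 0.012 m and y of turn_mid in the frame of tray_mid between -0.066 and -0.042 m and z of turn_mid in the frame of tray_mid between 0.015 and 0.023 m and linear speed of each of strike, latch, tray, knob, turn below 0.02 m/s); the robot touches nothing.
It fails at once if the tulip-shaped knob was moved from its place by more than 25 mm (distance of tulip_mid from where it was at the start of the episode above 0.025 m).
It fails at once if a hinge was moved from its place by more than 25 mm (distance of hinge_a_mid from where it was at the start of the episode above 0.025 m).
It fails at once if a hinge was moved from its place by more than 25 mm (distance of hinge_b_mid from where it was at the start of the episode above 0.025 m).
It also fails if it takes over 141 s, if anything falls off the work surface, if the arm or the gripper's body presses on something with over 40 N, if the wrist force passes 120 N, or if a joint passes its speed limit or range.

## Working session

There is one attempt and no reset: what is moved stays moved. The work goes in short steps, Python scripts to look and compute and a tool call to move; the robot and the scene stay as the last step left them, time stands still between calls to the robot, and variables do not carry over. Pictures are saved under pics/ and viewed, and the job is handed in when it is done.

Besides the shell and the picture viewer there is one more tool, called after "Call:" by a JSON object that holds its "op" and its "data". step_arm: Moves the arm, as the interface text tells. Its arguments: {"type":"object","properties":{"commands":{"type":"array","items":{"type":"array"}},"gripper":{"type":"number"},"force":{"type":"number"}},"required":["commands"]}

```bash
ls; mkdir -p pics; python3 - <<'E'
from rig import ctrl, capture, ticket
import cv2
for n in("side","top"):
    c=capture(n); cv2.imwrite(f"pics/{n}0.png",c["image"]); print({k:v for k,v in c.items() if k!="image"})
print(ctrl.sense())
E
```

```text
pics
{'fov_y': 43.767726480971426, 'cx': 278.36665369070954, 'cy': 205.36871776471756, 'k1': -0.17707275286616725, 'origin': array([252.22652697, 754.78685422, 997.99845433]), 'orientation': array([ 0.05939384, -0.15020618,  0.91856668, -0.36075715])}
{'fov_y': 57.98778312029582, 'cx': 273.8761824111481, 'cy': 204.8578780726601, 'k1': -0.06679800587131426, 'origin': array([466.98986847, -50.73719239, 883.33748816]), 'orientation': array([-0.03150857,  0.71363906, -0.69929667,  0.02665843])}
{'time_s': 0.1, 'joints': array([-1.33039408e+00,  3.13416607e-01,  1.49837415e+00, -2.81497159e-05,
        1.33099461e+00, -2.23422476e-01]), 'dq': array([ 0.00076883, -0.00224196, -0.00357991,  0.00049271, -0.00128521,
        0.00083639]), 'tau': array([ 2.29073550e-03, -4.12898147e+01, -2.60144055e+01, -1.65355618e-04,
        3.05711714e-03,  1.51675272e-05]), 'eef_pos': array([ 234.78866809, -469.3258938 ,  241.77583989]), 'ee_rot': array([-0.16210148, -0.68816266, -0.16294466,  0.68818915]), 'force': array([-0.45604145, -0.6803901 , -0.30664016]), 'wrist_torque': array([ 0.01972039, -0.0192473 ,  0.05449536]), 'grip_width': 0.9995168212509254}
```

View pics/top0.png

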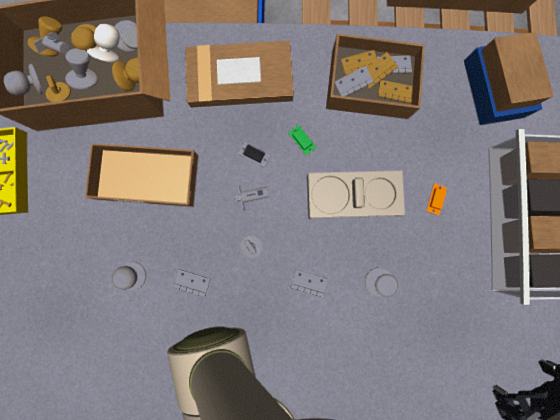

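View pics/side0.png

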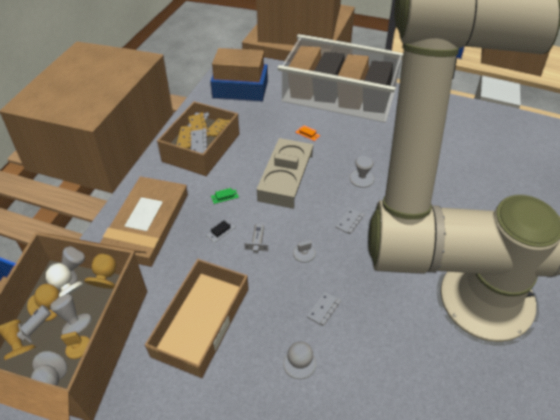

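Top view: the carton is at (143,176), strike (254,153), latch (252,194), tray (356,194, large well on the left), thumb-turn (251,246), ball knob (125,277), tulip (382,282) and hinges at (192,281) and (310,283). The next step is a zoomed crop and ray-casting.

```bash
cat > h.py <<'E'
import numpy as np, cv2
from scipy.spatial.transform import Rotation as R
from rig import ctrl, capture
def K(c):
    h=c["image"].shape[0]; f=h/2/np.tan(np.radians(c["fov_y"])/2)
    return np.array([[f,0,c["cx"]],[0,f,c["cy"]],[0,0,1]]), np.array([c["k1"],0,0,0.])
def Rot(c):
    w,x,y,z=c["orientation"]; return R.from_quat([x,y,z,w]).as_matrix()
def ray(c,px):
    k,d=K(c); p=cv2.undistortPoints(np.array(px,float).reshape(-1,1,2),k,d).reshape(-1,2)
    return np.c_[p,np.ones(len(p))]@Rot(c).T
def plane(c,px,z):
    v=ray(c,px); o=c["origin"]; return o+v*((z-o[2])/v[:,2])[:,None]
def proj(c,P):
    k,d=K(c); r=Rot(c); t=-r.T@c["origin"]
    return cv2.projectPoints(np.array(P,float).reshape(-1,1,3),cv2.Rodrigues(r.T)[0],t,k,d)[0].reshape(-1,2)
def save(c,name,x0,y0,x1,y1,s):
    cv2.imwrite("pics/"+name,cv2.resize(c["image"][y0:y1,x0:x1],None,fx=s,fy=s,interpolation=cv2.INTER_CUBIC))
E
python3 - <<'E'
from h import *
c=capture("top")
save(c,"t_a.png",80,130,210,220,6)
save(c,"t_b.png",220,130,320,220,6)
save(c,"t_c.png",300,160,410,225,6)
save(c,"t_d.png",100,225,270,305,4)
c=capture("side")
save(c,"s_a.png",140,190,290,300,5)
E
```

```text
(no output)
```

View pics/t_a.png

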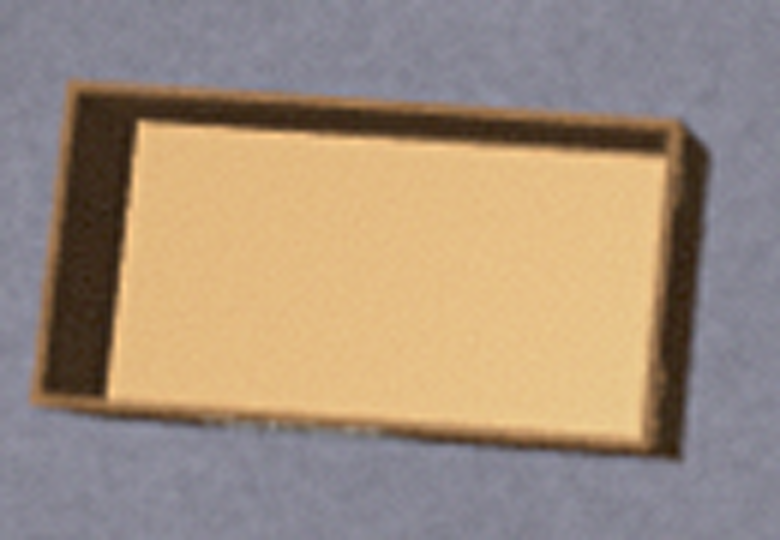

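View pics/t_b.png

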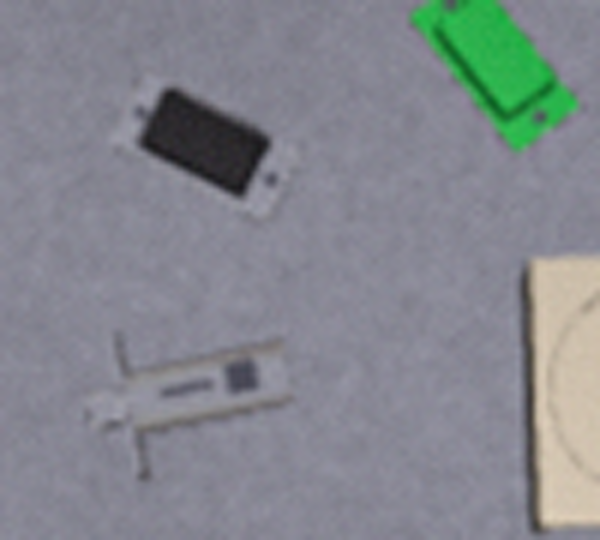

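View pics/t_c.png

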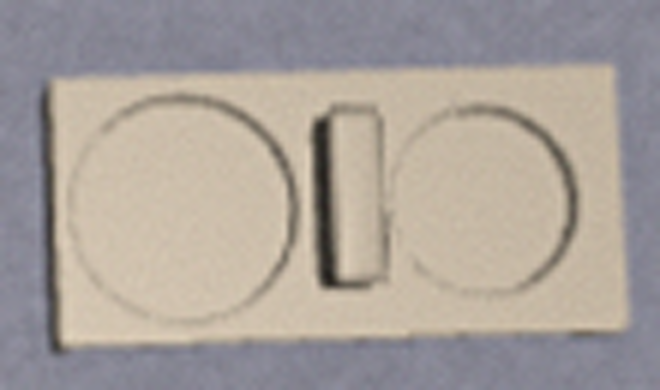

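View pics/t_d.png

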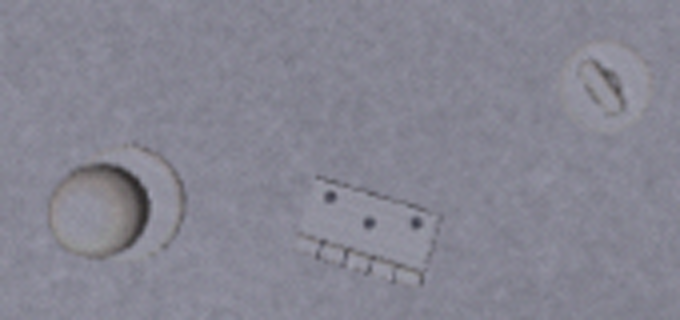

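View pics/s_a.png

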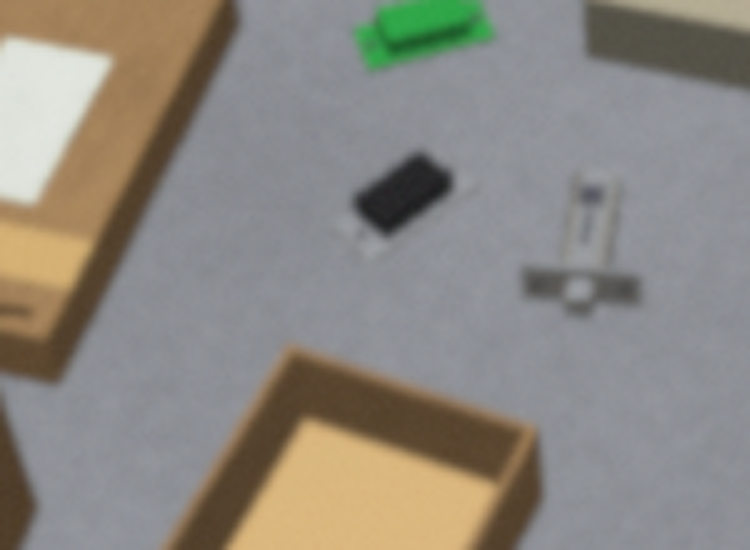

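```bash
python3 - <<'E'
from h import *
np.set_printoptions(precision=1,suppress=True)
c=capture("top")
def cr(pts,x0,y0,s): return (np.array(pts,float)+.5)/s-.5+[x0,y0]
def show(n,pts,z,*a):
    P=plane(c,cr(pts,*a),z); print(n,P[:,:2].tolist() if 0 else P[:,:2].round(1).tolist(),"mean",P[:,:2].mean(0)); 
    if len(P)==4:
        q=P[:,:2]; e=[q[(i+1)%4]-q[i] for i in range(4)]; print("  sides",[round(float(np.hypot(*v)),1) for v in e],"ang",[round(float(np.degrees(np.arctan2(v[1],v[0])))) for v in e], [round(float(np.degrees(np.arctan2(v[1],v[0]))),1) for v in e])
    return P
A=(80,130,6);B=(220,130,6);C=(300,160,6);D=(100,225,4)
show("carton rim",[(70,80),(683,118),(655,450),(32,403)],56,*A)
show("carton floor",[(137,122),(668,153),(640,440),(106,398)],4,*A)
show("box top",[(168,88),(272,135),(243,198),(138,145)],17,*B)
show("plate",[(145,75),(298,158),(265,217),(112,133)],3,*B)
show("tube",[(125,375),(285,340),(292,398),(140,432)],12.5,*B)
show("plate ends",[(118,335),(147,478)],12.5,*B)
show("bolt",[(85,412)],12.5,*B)
show("deck",[(50,80),(612,67),(628,330),(58,348)],46,*C)
show("rib",[(330,105),(378,105),(386,280),(337,283)],78,*C)
show("well",[(183,208),(480,200)],46,*C)
show("ball",[(99,211),(49,211),(149,211)],41,*D)
show("roseK",[(185,203),(130,145),(150,255)],8,*D)
show("roseT",[(605,87),(559,87),(652,87)],7,*D)
show("grip",[(578,65),(597,58),(627,110),(607,115)],44,*D)
print(plane(c,[(192,281),(310,283),(382,282)],5))
E
```

```text
carton rim [[667.8, 372.8], [656.0, 137.6], [532.0, 143.0], [544.9, 379.2]] mean [600.2 258.2]
  sides [235.4, 124.1, 236.6, 123.1] ang [-93, 178, 87, -3] [-92.9, 177.5, 86.9, -3.0]
carton floor [[663.5, 370.4], [653.7, 154.9], [539.9, 161.2], [552.3, 376.0]] mean [602.4 265.6]
  sides [215.7, 114.0, 215.1, 111.3] ang [-93, 177, 87, -3] [-92.6, 176.8, 86.7, -2.9]
box top [[678.8, 20.1], [661.0, -20.7], [636.0, -10.1], [656.1, 31.1]] mean [658.    5.1]
  sides [44.6, 27.1, 45.8, 25.3] ang [-114, 157, 64, -26] [-113.6, 156.9, 64.0, -25.9]
plate [[687.3, 30.5], [655.1, -30.7], [631.4, -18.2], [663.8, 42.9]] mean [659.4   6.1]
  sides [69.1, 26.8, 69.2, 26.6] ang [-118, 152, 62, -28] [-117.8, 152.4, 62.0, -27.7]
tube [[566.9, 34.0], [581.7, -27.4], [559.2, -30.6], [544.9, 27.6]] mean [563.2   0.9]
  sides [63.2, 22.7, 60.0, 22.9] ang [-76, -172, 104, 16] [-76.5, -171.9, 103.8, 16.3]
plate ends [[582.4, 37.2], [527.2, 24.5]] mean [554.8  30.8]
bolt [[552.2, 49.1]] mean [552.2  49.1]
deck [[609.1, -118.8], [618.7, -329.7], [520.1, -334.9], [509.3, -123.1]] mean [ 564.3 -226.6]
  sides [211.1, 98.7, 212.1, 99.9] ang [-87, -177, 93, 2] [-87.4, -177.0, 92.9, 2.4]
rib [[596.7, -216.8], [597.1, -234.1], [534.2, -237.0], [532.8, -219.4]] mean [ 565.2 -226.8]
  sides [17.3, 63.0, 17.6, 64.0] ang [-89, -177, 95, 2] [-88.7, -177.4, 94.6, 2.4]
well [[562.2, -168.8], [567.4, -279.5]] mean [ 564.8 -224.1]
ball [[367.5, 285.7], [366.6, 314.4], [368.4, 257.3]] mean [367.5 285.8]
roseK [[369.7, 248.3], [402.1, 282.2], [339.3, 267.8]] mean [370.4 266.1]
roseT [[442.2, 7.0], [441.6, 33.5], [442.8, -20.1]] mean [442.2   6.8]
grip [[455.0, 19.8], [459.1, 9.4], [430.9, -7.9], [427.9, 3.1]] mean [443.2   6.1]
  sides [11.2, 33.1, 11.4, 31.8] ang [-69, -149, 105, 32] [-68.6, -148.5, 105.2, 31.6]
[[ 359.6  141.     5. ]
 [ 361.2 -130.5    5. ]
 [ 366.2 -296.5    5. ]]
```

```bash
cat >> h.py <<'E'
def st():
    s=ctrl.sense(); w,x,y,z=s["ee_rot"]; M=R.from_quat([x,y,z,w]).as_matrix()
    print("t",round(s["time_s"],2),"pos",s["eef_pos"].round(1),"yawY %.1f"%np.degrees(np.arctan2(M[1,1],M[0,1])),"x",M[:,0].round(3),"j",s["joints"].round(2),"F",s["force"].round(1),"w",round(s["grip_width"],3)); return s
E
python3 -c "
from h import *
st()"
```

```text
t 0.25 pos [ 234.8 -469.5  242. ] yawY -63.4 x [-0.     0.001 -1.   ] j [-1.33  0.31  1.5   0.    1.33 -0.22] F [-0.8  0.1 -0.4] w 0.998
```

Call:
{"op": "step_arm", "data": {"commands": [[[0.68,0.99,0],0.043],[[0.68,0.99,0],0.043],[[0.68,0.99,0],0.043],[[0.68,0.99,0],0.043],[[0.68,0.99,0],0.043]], "gripper": -1, "force": 50}}

```text
time_s: 0.75
eef_pos: [371.5, -269.8, 242.4]
ee_rot: [0.383, 0.595, 0.383, -0.594]
force: [0.9, -0.0, -0.1]
grip_width: 1.0
```

Call:
{"op": "step_arm", "data": {"commands": [[[0.68,0.99,0],0.043],[[0.68,0.99,0],0.043],[[0.68,0.99,0],0.043],[[0.68,0.99,0],0.043],[[0.68,0.99,0],0.043]]}}

```text
time_s: 1.25
eef_pos: [507.7, -71.7, 242.4]
ee_rot: [0.558, 0.434, 0.558, -0.434]
force: [1.1, -0.5, 0.5]
grip_width: 0.998
```

Call:
{"op": "step_arm", "data": {"commands": [[[0.66,1.0,0],0],[[0.66,1.0,0],0],[[0,0.03,-0.8],-0.002],[[0,0,-1],0],[[0,0,-1],0]], "gripper": -0.6}}

```text
time_s: 1.75
eef_pos: [559.7, 8.1, 129.0]
ee_rot: [0.556, 0.437, 0.556, -0.437]
force: [0.6, -0.4, -0.9]
grip_width: 0.803
```

```bash
python3 -c "
from h import *
st(); c=capture('side'); save(c,'s1.png',140,150,340,300,4); c=capture('top'); save(c,'t1.png',180,120,320,225,5)"
```

```text
t 1.75 pos [559.7   8.1 129. ] yawY 13.7 x [ 0.001 -0.    -1.   ] j [-0.19  0.5   1.54 -0.    1.1  -0.43] F [ 0.6 -0.4 -0.9] w 0.803
```

View pics/s1.png

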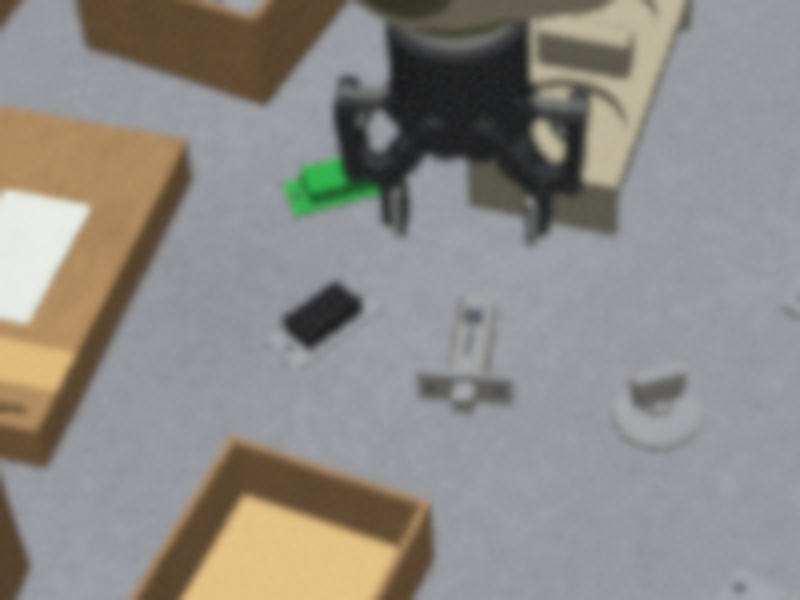

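The gripper is straight above the latch, aligned across the tube, so I descend and grip.

Call:
{"op": "step_arm", "data": {"commands": [[[0.02,0.04,-0.8],0],[[0,0,-0.8],0],[[0,0,-0.7],0],[[0,0,-0.4],0],[[0,0,-0.175],0]]}}

```text
time_s: 2.35
eef_pos: [561.0, 9.0, 15.7]
ee_rot: [0.556, 0.437, 0.556, -0.437]
force: [0.4, 0.2, 1.1]
grip_width: 0.801
```

Call:
{"op": "step_arm", "data": {"commands": [[[0,0,0],0],[[0,0,0],0],[[0,0,0],0],[[0,0,0],0],[[0,0,0],0]], "gripper": 1}}

```text
time_s: 2.85
eef_pos: [561.3, 9.1, 17.0]
ee_rot: [0.557, 0.438, 0.555, -0.437]
force: [-1.6, 0.7, 6.4]
grip_width: 0.273
```

Call:
{"op": "step_arm", "data": {"commands": [[[0,0,0],0],[[0,0,0.2],0],[[0,0,0.8],0],[[0,0,1],0],[[0,0,1],0]]}}

```text
time_s: 3.35
eef_pos: [560.1, 9.3, 137.4]
ee_rot: [0.556, 0.437, 0.556, -0.437]
force: [0.7, 0.3, -2.0]
grip_width: 0.272
```

Call:
{"op": "step_arm", "data": {"commands": [[[0.1,0.55,0],0.0455],[[0.1,0.55,0],0.0455],[[0.1,0.55,0],0.0455],[[0.1,0.55,0],0.0455],[[0.1,0.55,0],0.0455]]}}

```text
time_s: 3.85
eef_pos: [580.4, 120.2, 136.1]
ee_rot: [0.674, 0.213, 0.674, -0.213]
force: [0.8, -0.3, -2.1]
grip_width: 0.273
```

Call:
{"op": "step_arm", "data": {"commands": [[[0.1,0.55,0],0.0455],[[0.1,0.55,0],0.0455],[[0.1,0.55,0],0.0455],[[0.1,0.55,0],0.0438],[[0.04,0.14,0],0]]}}

```text
time_s: 4.35
eef_pos: [597.9, 214.7, 135.9]
ee_rot: [0.707, 0.017, 0.707, -0.017]
force: [0.2, 1.1, -1.1]
grip_width: 0.271
```

```bash
python3 -c "
from h import *
st(); c=capture('side'); save(c,'s2.png',120,180,300,380,3.5);c=capture('top'); save(c,'t2.png',60,120,220,230,5)"
```

```text
t 4.35 pos [597.9 214.7 135.9] yawY 87.2 x [ 0.  0. -1.] j [ 0.16  0.64  1.27  0.    1.22 -1.36] F [ 0.2  1.1 -1.1] w 0.271
```

View pics/s2.png

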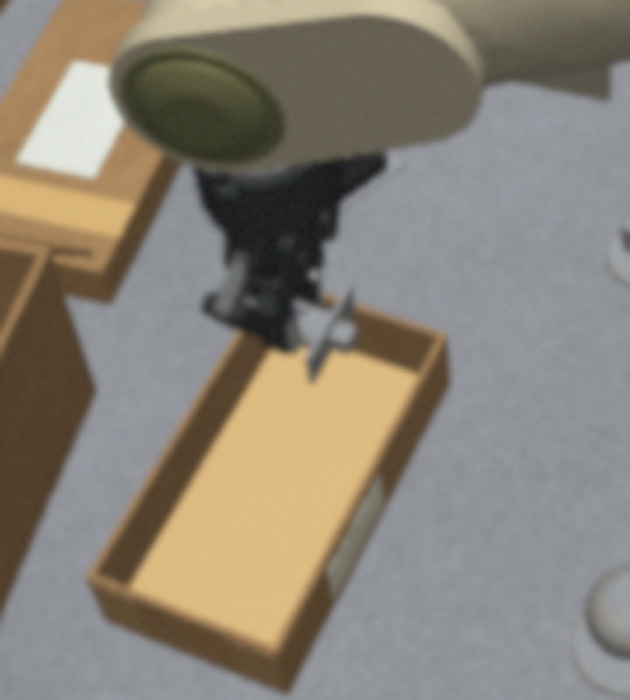

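The latch is held level with its faceplate over the -x side of the carton, clear of the rim. I lower it now.

Call:
{"op": "step_arm", "data": {"commands": [[[0,-0.02,-0.8],0],[[0,0,-0.8],0],[[0,0,-0.6],0],[[0,0,-0.4],0],[[0,0,-0.2],0]]}}

```text
time_s: 4.95
eef_pos: [597.7, 211.2, 22.3]
ee_rot: [0.706, 0.019, 0.707, -0.019]
force: [-0.1, -0.0, -1.3]
grip_width: 0.271
```

Call:
{"op": "step_arm", "data": {"commands": [[[0,0,0],0],[[0,0,0],0]]}}

```text
time_s: 5.15
eef_pos: [598.7, 212.0, 24.5]
ee_rot: [0.708, 0.019, 0.706, -0.018]
force: [-1.0, -0.0, -1.2]
grip_width: 0.27
```

Call:
{"op": "step_arm", "data": {"commands": [[[0,0,-0.05],0],[[0,0,-0.03],0],[[0,0,0],0]]}}

```text
time_s: 5.45
eef_pos: [598.5, 212.1, 21.0]
ee_rot: [0.707, 0.018, 0.706, -0.018]
force: [-1.2, -0.2, 3.7]
grip_width: 0.268
```

Call:
{"op": "step_arm", "data": {"commands": [[[0,0,0],0],[[0,0,0],0],[[0,0,0],0],[[0,0,0],0]], "gripper": -0.2}}

```text
time_s: 5.85
eef_pos: [598.0, 212.1, 20.0]
ee_rot: [0.707, 0.018, 0.707, -0.018]
force: [-0.7, 0.2, -0.3]
grip_width: 0.599
```

Call:
{"op": "step_arm", "data": {"commands": [[[0,0,0.3],0],[[0,0,1],0],[[0,0,1],0],[[0,0,0.5],0]]}}

```text
time_s: 6.25
eef_pos: [599.2, 212.3, 136.9]
ee_rot: [0.709, 0.019, 0.705, -0.018]
force: [0.0, -0.0, 0.2]
grip_width: 0.599
```

```bash
python3 -c "
from h import *
st(); c=capture('side'); save(c,'s3.png',120,180,300,380,3)"
```

```text
t 6.25 pos [599.2 212.3 136.9] yawY 87.0 x [ 0.006  0.001 -1.   ] j [ 0.16  0.64  1.27  0.    1.22 -1.36] F [ 0.  -0.   0.2] w 0.599
```

View pics/s3.png

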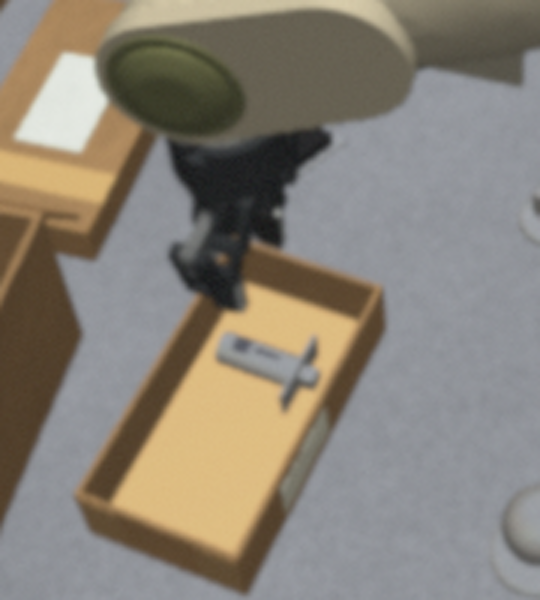

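The latch lies flat on the carton floor. On to the strike.

Call:
{"op": "step_arm", "data": {"commands": [[[0.1,-0.37,0],-0.0453],[[0.1,-0.37,0],-0.0453],[[0.1,-0.37,0],-0.0453],[[0.1,-0.37,0],-0.0453],[[0.1,-0.37,0],-0.0453]], "gripper": -0.3}}

```text
time_s: 6.8
eef_pos: [618.1, 137.4, 132.5]
ee_rot: [0.655, 0.265, 0.655, -0.265]
force: [1.1, -0.3, 0.1]
grip_width: 0.645
```

Call:
{"op": "step_arm", "data": {"commands": [[[0.1,-0.37,0],-0.0453],[[0.1,-0.37,0],-0.0453],[[0.1,-0.37,0],-0.0453],[[0.1,-0.37,0],-0.0453],[[0.1,-0.37,0],-0.0453]]}}

```text
time_s: 7.3
eef_pos: [638.1, 63.5, 132.5]
ee_rot: [0.522, 0.477, 0.522, -0.477]
force: [0.5, -0.6, 0.1]
grip_width: 0.649
```

Call:
{"op": "step_arm", "data": {"commands": [[[0.1,-0.37,0],-0.0453],[[0.1,-0.37,0],-0.0453],[[0.1,-0.37,0],-0.0453],[[0.1,-0.37,0],-0.0453],[[0,0,0],0]]}}

```text
time_s: 7.8
eef_pos: [654.3, 3.3, 132.3]
ee_rot: [0.368, 0.604, 0.368, -0.604]
force: [0.6, -0.8, -0.4]
grip_width: 0.653
```

```bash
python3 -c "
from h import *
st(); c=capture('side'); save(c,'s4.png',120,150,340,300,3)"
```

```text
t 7.8 pos [654.3   3.3 132.3] yawY -27.3 x [ 0. -0. -1.] j [-0.17  0.69  1.2  -0.    1.25  0.3 ] F [ 0.6 -0.8 -0.4] w 0.653
```

View pics/s4.png

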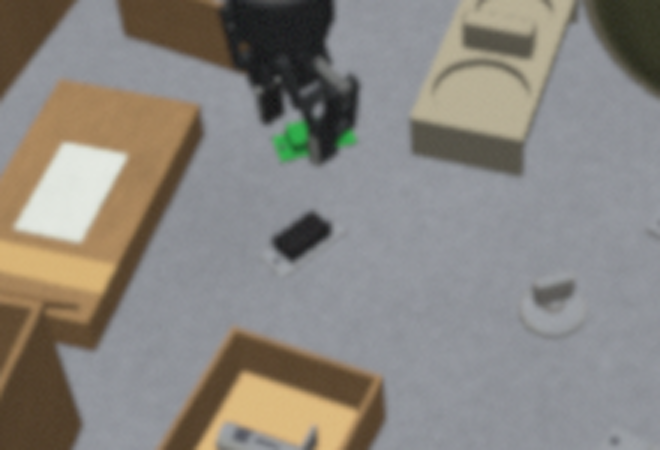

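Call:
{"op": "step_arm", "data": {"commands": [[[0.09,0.05,-0.8],0.002],[[0,0,-0.8],0],[[0,0,-0.7],0],[[0,0,-0.4],0],[[0,0,-0.15],0]]}}

```text
time_s: 8.35
eef_pos: [657.0, 7.7, 16.8]
ee_rot: [-0.371, -0.601, -0.372, 0.602]
force: [-0.4, -0.4, -0.6]
grip_width: 0.649
```

Call:
{"op": "step_arm", "data": {"commands": [[[0,0,0],0],[[0,0,0],0],[[0,0,0],0],[[0,0,0],0],[[0,0,0],0]], "gripper": 1, "force": 40}}

```text
time_s: 8.85
eef_pos: [658.6, 6.8, 19.9]
ee_rot: [0.371, 0.603, 0.37, -0.601]
force: [-0.2, 1.3, 6.3]
grip_width: 0.288
```

Call:
{"op": "step_arm", "data": {"commands": [[[0,0,0.1],0],[[0,0,0.6],0],[[0,0,1],0],[[0,0,1],0],[[0,0,0.3],0]]}}

```text
time_s: 9.35
eef_pos: [659.1, 6.6, 143.2]
ee_rot: [0.372, 0.604, 0.369, -0.6]
force: [-0.3, 0.1, -0.1]
grip_width: 0.29
```

```bash
python3 -c "
from h import *
st(); c=capture('side'); save(c,'s5.png',120,130,340,280,3)"
```

```text
t 9.35 pos [659.1   6.6 143.2] yawY -26.8 x [ 0.007 -0.001 -1.   ] j [-0.17  0.69  1.18 -0.    1.27  0.3 ] F [-0.3  0.1 -0.1] w 0.29
```

View pics/s5.png

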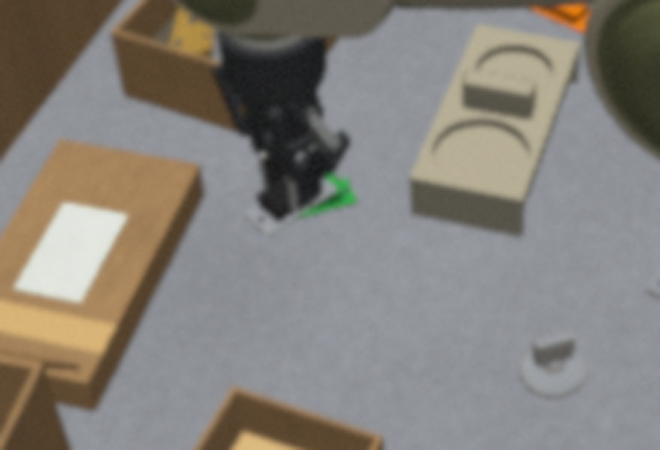

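Call:
{"op": "step_arm", "data": {"commands": [[[-0.15,0.84,0],-0.041],[[-0.15,0.84,0],-0.041],[[-0.15,0.84,0],-0.041],[[-0.15,0.84,0],-0.041],[[-0.15,0.84,0],-0.041]]}}

```text
time_s: 9.9
eef_pos: [626.6, 176.1, 136.5]
ee_rot: [-0.159, -0.688, -0.159, 0.69]
force: [0.3, 0.0, -0.9]
grip_width: 0.291
```

Call:
{"op": "step_arm", "data": {"commands": [[[-0.15,0.84,0],-0.041],[[-0.15,0.84,0],-0.041],[[-0.15,0.84,0],-0.041],[[-0.16,0.81,0],-0.04],[[0,0,0],0]]}}

```text
time_s: 10.4
eef_pos: [601.3, 311.6, 136.3]
ee_rot: [0.018, -0.706, 0.018, 0.708]
force: [0.5, -0.4, -0.6]
grip_width: 0.289
```

Call:
{"op": "step_arm", "data": {"commands": [[[0,0,0],0]]}}

```text
time_s: 10.5
eef_pos: [602.6, 308.1, 136.7]
ee_rot: [0.017, -0.706, 0.018, 0.708]
force: [0.8, -1.2, -0.9]
grip_width: 0.287
```

```bash
python3 -c "
from h import *
st(); c=capture('side'); save(c,'s6.png',120,180,300,380,3)"
```

```text
t 10.5 pos [602.6 308.1 136.7] yawY -92.9 x [-0.002 -0.001 -1.   ] j [ 0.3   0.74  1.11 -0.    1.3   1.92] F [ 0.8 -1.2 -0.9] w 0.287
```

View pics/s6.png

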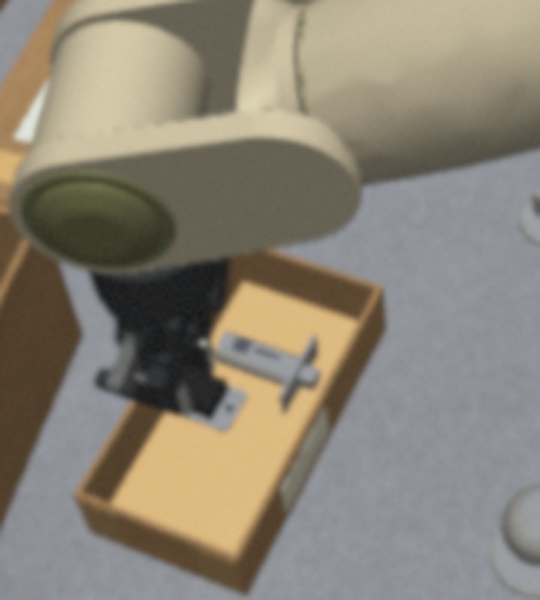

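Strike is held level with its plate along the carton's short side, clear of the latch. I lower it to about 24 mm.

Call:
{"op": "step_arm", "data": {"commands": [[[0,0,-0.8],0],[[0,0,-0.8],0],[[0,0,-0.6],0],[[0,0,-0.4],0],[[0,0,-0.15],0]]}}

```text
time_s: 11.05
eef_pos: [602.9, 306.9, 26.3]
ee_rot: [0.019, -0.706, 0.019, 0.708]
force: [0.6, 0.1, -0.3]
grip_width: 0.287
```

Call:
{"op": "step_arm", "data": {"commands": [[[0,0,0],0],[[0,0,0],0]]}}

```text
time_s: 11.25
eef_pos: [604.0, 308.0, 29.4]
ee_rot: [-0.019, 0.708, -0.018, -0.706]
force: [0.1, 0.1, -0.9]
grip_width: 0.29
```

Call:
{"op": "step_arm", "data": {"commands": [[[0,0,-0.1],0],[[0,0,-0.04],0],[[0,0,0],0]]}}

```text
time_s: 11.55
eef_pos: [603.7, 308.2, 23.9]
ee_rot: [-0.019, 0.707, -0.018, -0.706]
force: [-2.5, -0.5, 6.0]
grip_width: 0.288
```

Call:
{"op": "step_arm", "data": {"commands": [[[0,0,0],0],[[0,0,0],0],[[0,0,0],0]], "gripper": -0.05}}

```text
time_s: 11.85
eef_pos: [603.2, 308.1, 22.5]
ee_rot: [-0.019, 0.707, -0.019, -0.707]
force: [-0.4, -0.2, 0.8]
grip_width: 0.531
```

Call:
{"op": "step_arm", "data": {"commands": [[[0,0,0.2],0],[[0,0,0.8],0],[[0,0,1],0],[[0,0,1],0],[[0,0,1],0]]}}

```text
time_s: 12.35
eef_pos: [603.0, 308.0, 184.9]
ee_rot: [-0.019, 0.707, -0.019, -0.707]
force: [0.4, 1.2, 0.8]
grip_width: 0.528
```

Call:
{"op": "step_arm", "data": {"commands": [[[0,-0.9,0],0],[[0,-0.99,0],0],[[0,-0.99,0],0],[[0,-0.99,0],0],[[0,-0.99,0],0]]}}

```text
time_s: 12.85
eef_pos: [603.1, 112.1, 183.3]
ee_rot: [-0.019, 0.707, -0.019, -0.707]
force: [1.2, 0.2, -0.3]
grip_width: 0.523
```

```bash
python3 -c "
from h import *
st(); c=capture('side'); save(c,'s7.png',120,180,300,380,3);c=capture('top'); save(c,'t7.png',60,120,220,230,5)"
```

```text
t 12.85 pos [603.1 112.1 183.3] yawY -93.0 x [ 0.001 -0.    -1.   ] j [-0.01  0.55  1.3   0.    1.29  1.62] F [ 1.2  0.2 -0.3] w 0.523
```

View pics/s7.png

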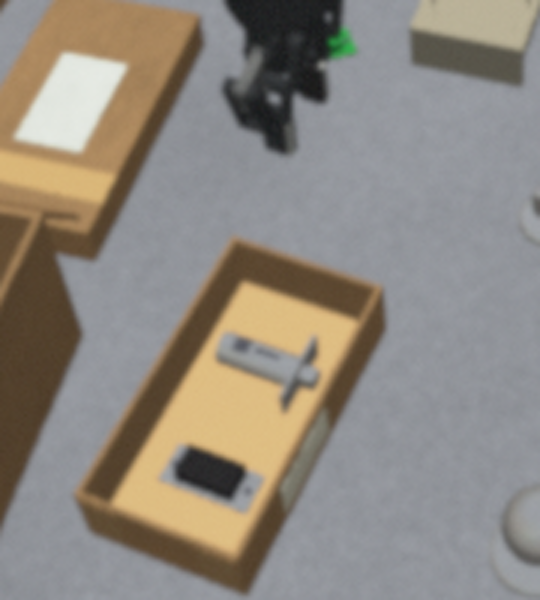

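View pics/t7.png

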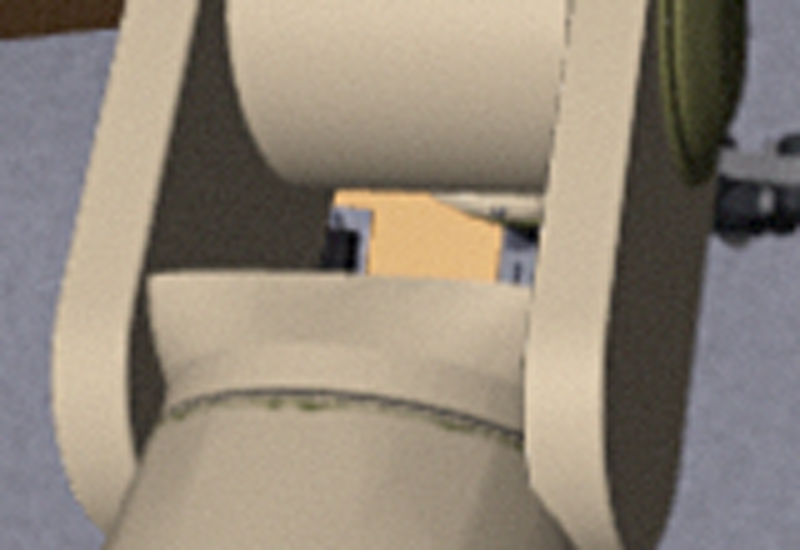

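Both parts lie flat, dust box up, near carton y ±50. Next the tray rib.

Call:
{"op": "step_arm", "data": {"commands": [[[-0.106,-0.94,0],0.004],[[-0.106,-0.94,0],0.004],[[-0.106,-0.94,0],0.004],[[-0.106,-0.94,0],0.004],[[-0.106,-0.94,0],0.004]], "gripper": -0.3}}

```text
time_s: 13.45
eef_pos: [581.9, -75.3, 183.2]
ee_rot: [0.004, 0.707, 0.004, -0.707]
force: [1.0, -0.9, 0.2]
grip_width: 0.648
```

Call:
{"op": "step_arm", "data": {"commands": [[[-0.106,-0.94,0],0.004],[[-0.106,-0.94,0],0.004],[[-0.106,-0.94,0],0.004],[[-0.106,-0.94,0],0],[[0,0,0],0]]}}

```text
time_s: 13.95
eef_pos: [564.5, -228.4, 182.8]
ee_rot: [0.016, 0.707, 0.015, -0.707]
force: [-0.3, 0.2, 0.1]
grip_width: 0.65
```

```bash
python3 -c "
from h import *
st(); c=capture('side'); save(c,'s8.png',220,80,400,240,3.5);c=capture('top'); save(c,'t8.png',280,120,440,230,5)"
```

```text
t 13.95 pos [ 564.5 -228.4  182.8] yawY -87.5 x [ 0.    -0.001 -1.   ] j [-0.58  0.54  1.31 -0.    1.28  0.95] F [-0.3  0.2  0.1] w 0.65
```

View pics/s8.png

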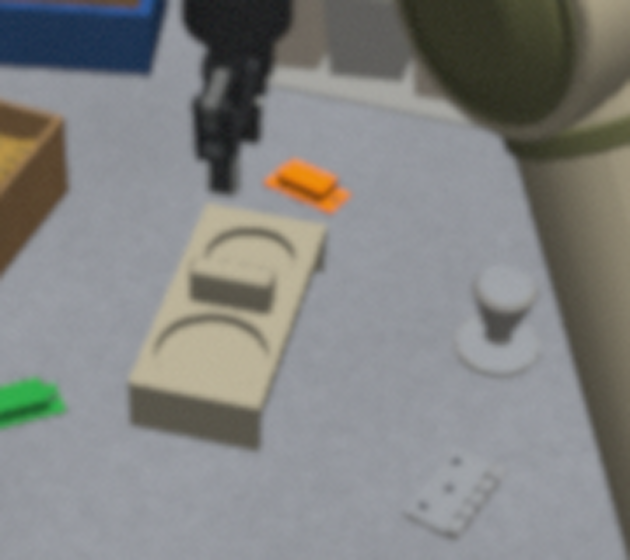

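Call:
{"op": "step_arm", "data": {"commands": [[[0,0.02,-0.8],0],[[0,0,-0.8],0],[[0,0,-0.7],0],[[0,0,-0.4],0],[[0,0,-0.2],0]]}}

```text
time_s: 14.55
eef_pos: [565.0, -222.1, 65.2]
ee_rot: [-0.017, -0.706, -0.018, 0.708]
force: [0.4, -0.1, 1.0]
grip_width: 0.651
```

Call:
{"op": "step_arm", "data": {"commands": [[[0,0,0],0],[[0,0,0],0],[[0,0,0],0],[[0,0,0],0],[[0,0,0],0]], "gripper": 1, "force": 50}}

```text
time_s: 15.05
eef_pos: [565.9, -224.1, 68.0]
ee_rot: [0.017, 0.708, 0.016, -0.706]
force: [-0.3, 0.7, 5.9]
grip_width: 0.226
```

Call:
{"op": "step_arm", "data": {"commands": [[[0,0,0],0],[[0,0,0.2],0],[[0,0,0.6],0],[[0,0,0.8],0],[[0,0,0.8],0]]}}

```text
time_s: 15.55
eef_pos: [564.8, -223.8, 164.0]
ee_rot: [-0.017, -0.707, -0.017, 0.707]
force: [0.6, -0.1, -0.6]
grip_width: 0.222
```

Call:
{"op": "step_arm", "data": {"commands": [[[0,0,0.5],0],[[0,0,0],0]]}}

```text
time_s: 15.75
eef_pos: [566.0, -224.5, 185.9]
ee_rot: [0.018, 0.709, 0.016, -0.705]
force: [-0.2, 0.4, -1.3]
grip_width: 0.226
```

```bash
python3 -c "
from h import *
st(); c=capture('side'); save(c,'s9.png',180,80,400,260,3.5)"
```

```text
t 15.75 pos [ 566.  -224.5  185.9] yawY -87.3 x [ 0.005 -0.003 -1.   ] j [-0.57  0.54  1.31 -0.    1.28  0.95] F [-0.2  0.4 -1.3] w 0.226
```

View pics/s9.png

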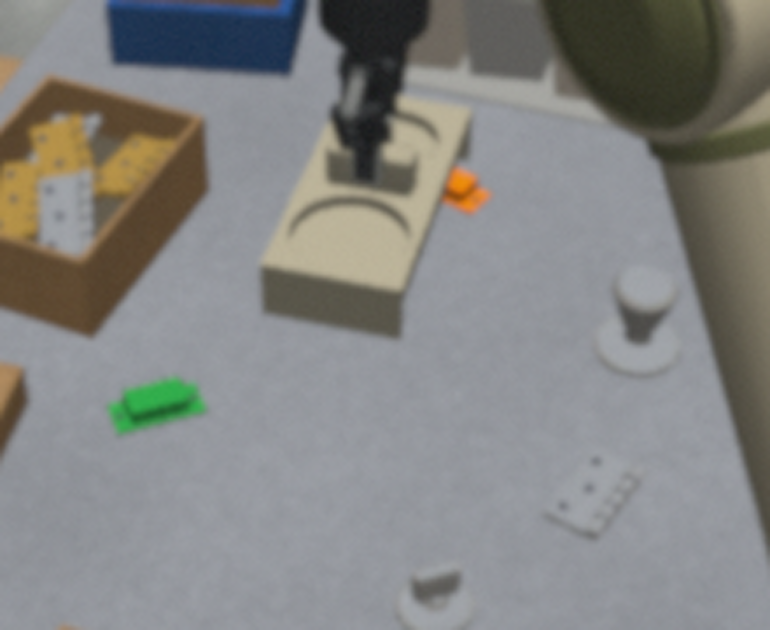

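Call:
{"op": "step_arm", "data": {"commands": [[[0,0.5,0],-0.004],[[0.07,0.9,0],-0.004],[[0.07,0.9,0],-0.004],[[0.07,0.9,0],-0.004],[[0.07,0.9,0],-0.004]]}}

```text
time_s: 16.3
eef_pos: [575.5, -58.4, 180.8]
ee_rot: [0.006, -0.706, 0.005, 0.708]
force: [0.6, 0.3, -1.0]
grip_width: 0.221
```

Call:
{"op": "step_arm", "data": {"commands": [[[0.07,0.9,0],-0.004],[[0.07,0.9,0],-0.004],[[0.07,0.9,0],-0.004],[[0.07,0.9,0],0],[[0.07,0.9,0],0]]}}

```text
time_s: 16.8
eef_pos: [589.5, 121.5, 180.8]
ee_rot: [0.019, -0.706, 0.019, 0.708]
force: [0.6, -1.7, -1.6]
grip_width: 0.217
```

Call:
{"op": "step_arm", "data": {"commands": [[[0.07,0.9,0],0],[[0.07,0.9,0],0],[[0.07,0.9,0],0],[[0.04,0.6,0],0],[[0,0.17,0],0]]}}

```text
time_s: 17.3
eef_pos: [599.3, 261.0, 180.4]
ee_rot: [0.018, -0.706, 0.018, 0.708]
force: [-0.2, -0.1, -1.3]
grip_width: 0.228
```

Call:
{"op": "step_arm", "data": {"commands": [[[0,0,0],0],[[0,0,0],0]]}}

```text
time_s: 17.5
eef_pos: [600.2, 257.7, 181.8]
ee_rot: [0.019, -0.706, 0.019, 0.707]
force: [0.8, -0.9, -1.3]
grip_width: 0.221
```

```bash
python3 -c "
from h import *
st(); c=capture('side'); save(c,'s10.png',100,170,300,380,3);c=capture('top'); save(c,'t10.png',60,100,220,240,4)"
```

```text
t 17.5 pos [600.2 257.7 181.8] yawY -93.1 x [-0.001 -0.001 -1.   ] j [ 0.23  0.65  1.15 -0.    1.35  1.85] F [ 0.8 -0.9 -1.3] w 0.221
```

View pics/s10.png

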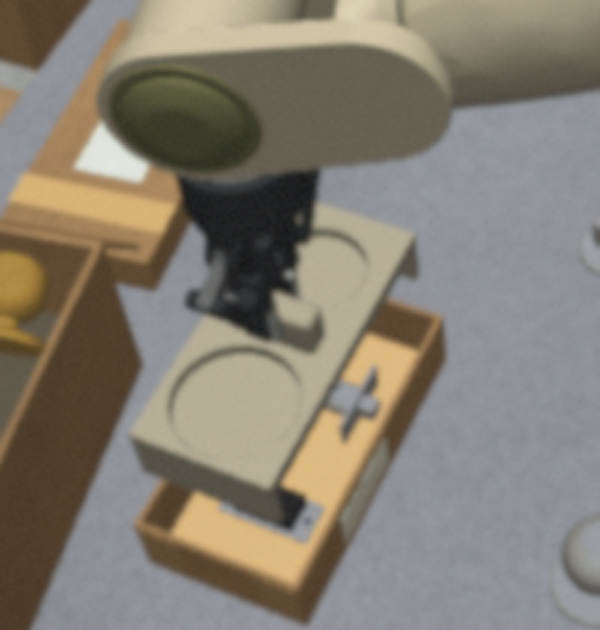

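View pics/t10.png

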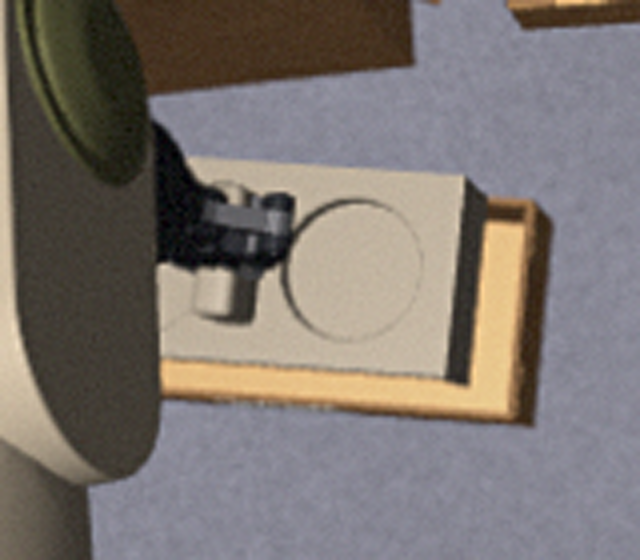

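```bash
python3 - <<'E'
from h import *
c=capture("top"); s=capture("side")
z=160
P=plane(c,(np.array([(464,175),(447,375)])+.5)/4-.5+[60,100],z); 
Q=plane(s,(np.array([(132,437),(275,492),(415,236)])+.5)/3-.5+[100,170],z)
def car(p):
    d=p[:,:2]-[600.2,258.2]; a=np.radians(-2.9); return d@np.array([[np.cos(a),-np.sin(a)],[np.sin(a),np.cos(a)]])
print(P.round(1),Q.round(1)); print(car(P).round(1)); print(car(Q).round(1))
E
```

```text
[[643.4 149.6 160. ]
 [544.9 153.4 160. ]] [[649.7 361.9 160. ]
 [549.2 366.8 160. ]
 [540.9 156.5 160. ]]
[[  48.7 -106.3]
 [ -49.9 -107.5]]
[[  44.2  106.1]
 [ -56.5  105.9]
 [ -54.1 -104.5]]
```

```bash
python3 - <<'E'
from h import *
s=capture("side")
Q=plane(s,(np.array([(136,522),(305,615),(443,319)])+.5)/3-.5+[100,170],56)
def car(p):
    d=p[:,:2]-[600.2,258.2]; a=np.radians(-2.9); return d@np.array([[np.cos(a),-np.sin(a)],[np.sin(a),np.cos(a)]])
print(car(Q).round(1))
E
```

```text
[[  59.4  116.6]
 [ -76.4  132.6]
 [ -65.5 -114.1]]
```

Tray is centred over the carton to within about 2 mm in both views. Lowering, +1 mm in x.

Call:
{"op": "step_arm", "data": {"commands": [[[0.03,0.01,-0.5],0],[[0,0,-0.6],0],[[0,0,-0.6],0],[[0,0,-0.4],0],[[0,0,-0.3],0]]}}

```text
time_s: 18.25
eef_pos: [601.2, 258.8, 85.3]
ee_rot: [0.019, -0.706, 0.019, 0.707]
force: [0.6, -0.1, -0.7]
grip_width: 0.22
```

Call:
{"op": "step_arm", "data": {"commands": [[[0,0,-0.1],0],[[0,0,0],0]]}}

```text
time_s: 18.45
eef_pos: [601.6, 259.1, 82.5]
ee_rot: [0.019, -0.707, 0.019, 0.707]
force: [-0.6, 0.5, 0.0]
grip_width: 0.225
```

Call:
{"op": "step_arm", "data": {"commands": [[[0,0,-0.1],0],[[0,0,-0.07],0],[[0,0,-0.05],0],[[0,0,0],0]]}}

```text
time_s: 18.85
eef_pos: [601.4, 259.2, 73.5]
ee_rot: [0.019, -0.707, 0.019, 0.707]
force: [-0.2, 0.2, -0.3]
grip_width: 0.22
```

Call:
{"op": "step_arm", "data": {"commands": [[[0,0,-0.04],0],[[0,0,-0.03],0],[[0,0,0],0]]}}

```text
time_s: 19.15
eef_pos: [601.7, 259.3, 72.1]
ee_rot: [-0.019, 0.707, -0.019, -0.707]
force: [-3.1, -0.6, 6.3]
grip_width: 0.223
```

Contact at 72.1 mm, exactly as expected (68 + 4). Release and lift.

Call:
{"op": "step_arm", "data": {"commands": [[[0,0,0],0],[[0,0,0],0],[[0,0,0],0]], "gripper": -0.1}}

```text
time_s: 19.45
eef_pos: [601.5, 259.3, 70.8]
ee_rot: [0.019, -0.707, 0.019, 0.707]
force: [-0.3, 0.1, -0.2]
grip_width: 0.548
```

Call:
{"op": "step_arm", "data": {"commands": [[[0,0,0.3],0],[[0,0,0.8],0],[[0,0,0.99],0],[[0,0,0.99],0],[[0,0,0],0]]}}

```text
time_s: 19.95
eef_pos: [603.5, 259.8, 201.4]
ee_rot: [-0.02, 0.711, -0.018, -0.703]
force: [0.5, 0.3, -0.5]
grip_width: 0.549
```

Call:
{"op": "step_arm", "data": {"commands": [[[-0.9,-0.5,0],0.045],[[-0.9,-0.5,0],0.045],[[-0.9,-0.5,0],0.045],[[-0.9,-0.5,0],0.045],[[-0.9,-0.5,0],0.045]]}}

```text
time_s: 20.45
eef_pos: [419.8, 158.6, 194.2]
ee_rot: [0.229, 0.669, 0.229, -0.669]
force: [0.5, -0.6, 0.1]
grip_width: 0.55
```

```bash
python3 -c "
from h import *
st(); c=capture('side'); save(c,'s11.png',100,170,300,400,3);c=capture('top'); save(c,'t11.png',60,100,260,300,3.5)"
```

```text
t 20.45 pos [419.8 158.6 194.2] yawY -52.2 x [ 0. -0. -1.] j [ 0.1   0.19  1.79 -0.    1.16  1.01] F [ 0.5 -0.6  0.1] w 0.55
```

View pics/s11.png

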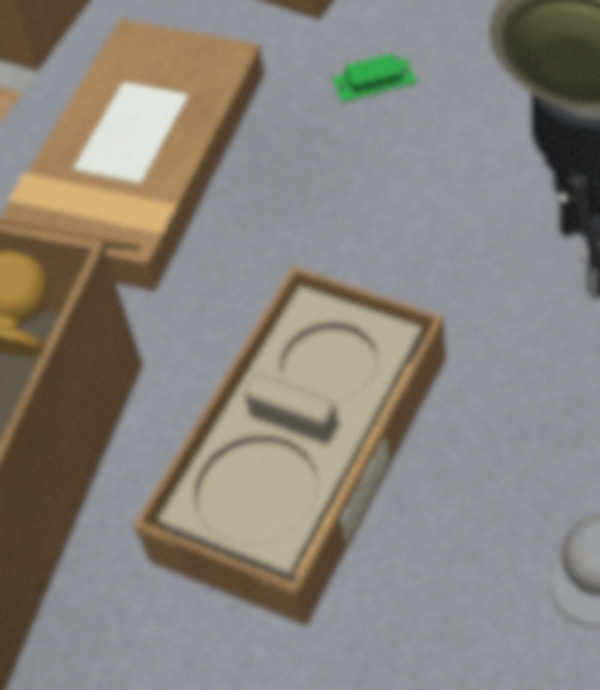

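View pics/t11.png

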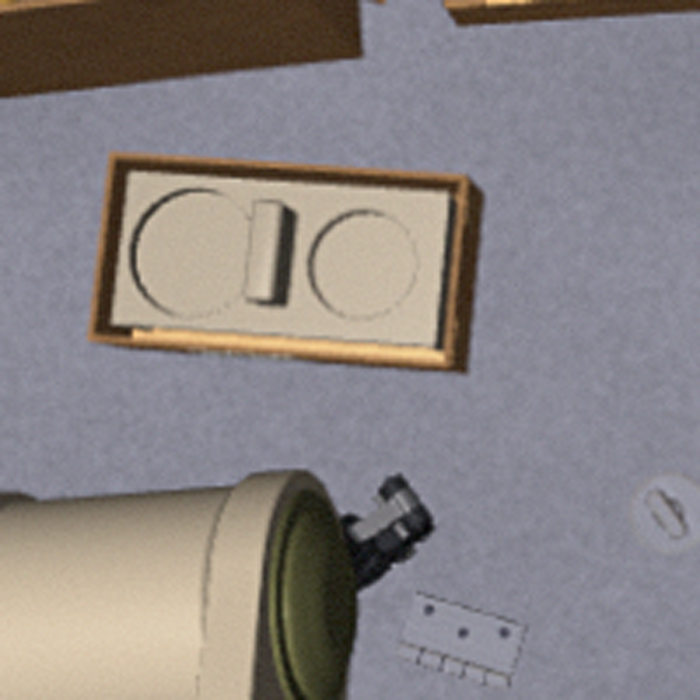

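```bash
python3 - <<'E'
from h import *
c=capture("top")
g=lambda p,z: plane(c,(np.array(p,float)+.5)/3.5-.5+[60,100],z)[:,:2].round(1)
d=g([(127,171),(450,192),(437,347),(112,325)],50); print(d.tolist(),d.mean(0))
print("wells",g([(192,252),(363,265)],50))
r=g([(253,200),(283,202),(276,303),(245,301)],82); print(r,r.mean(0))
P=np.array([600.2,258.2])
E
```

```text
[[656.4, 363.9], [645.2, 150.3], [545.2, 154.4], [555.4, 367.2]] [600.55 258.95]
wells [[603.7 316.9]
 [596.9 204.4]]
[[631.6 266. ]
 [630.6 246.9]
 [567.5 247.9]
 [568.4 267.4]] [599.525 257.05 ]
```

Tray is seated level and centred (measured centre (600.3, 258.3)). Next the ball knob.

Call:
{"op": "step_arm", "data": {"commands": [[[-0.215,0.52,0],0.0456],[[-0.215,0.52,0],0.0456],[[-0.215,0.52,0],0.0456],[[-0.215,0.52,0],0.0456],[[-0.215,0.52,0],0.0456]], "gripper": -1}}

```text
time_s: 21.1
eef_pos: [378.9, 264.6, 194.4]
ee_rot: [0.449, 0.547, 0.449, -0.546]
force: [0.2, 1.5, -0.5]
grip_width: 0.996
```

Call:
{"op": "step_arm", "data": {"commands": [[[-0.215,0.52,0],0.0456],[[0,0,0],0],[[0,0,0],0]]}}

```text
time_s: 21.4
eef_pos: [370.4, 284.3, 194.2]
ee_rot: [0.485, 0.515, 0.485, -0.514]
force: [0.1, -0.5, 0.0]
grip_width: 1.001
```

```bash
python3 -c "
from h import *
st(); c=capture('side'); save(c,'s12.png',200,220,400,420,3);c=capture('top'); save(c,'t12.png',60,200,260,340,4)"
```

```text
t 21.4 pos [370.4 284.3 194.2] yawY -3.4 x [ 0. -0. -1.] j [ 0.4   0.23  1.74 -0.    1.17  0.46] F [ 0.1 -0.5  0. ] w 1.001
```

View pics/s12.png

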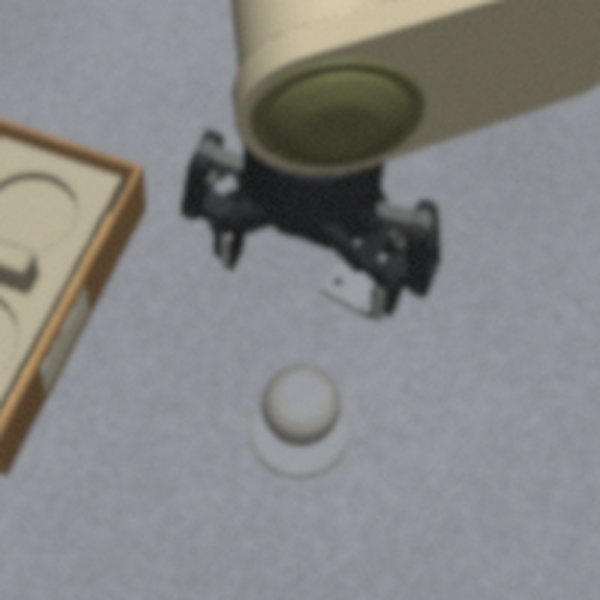

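```bash
python3 - <<'E'
from h import *
s=capture("side"); c=capture("top")
# triangulate ball centre
ps=(np.array([[302,404]])+.5)/3-.5+[200,220]; pt=(np.array([[99,211]])+.5)/4-.5+[100,225]
v1=ray(s,ps)[0];v2=ray(c,pt)[0];o1=s["origin"];o2=c["origin"]
A=np.c_[v1,-v2]; t=np.linalg.lstsq(A,o2-o1,rcond=None)[0]
print(o1+t[0]*v1,o2+t[1]*v2)
E
```

```text
[364.90435073 284.44631835  42.46208291] [367.65533817 285.17456147  42.42802143]
```

Call:
{"op": "step_arm", "data": {"commands": [[[-0.06,0,-0.8],0.002],[[0,0,-0.9],0],[[0,0,-0.9],0],[[0,0,-0.6],0],[[0,0,-0.4],0]]}}

```text
time_s: 22.1
eef_pos: [367.2, 283.3, 48.4]
ee_rot: [-0.486, -0.512, -0.487, 0.514]
force: [0.8, 0.7, 0.3]
grip_width: 1.003
```

Call:
{"op": "step_arm", "data": {"commands": [[[0,0,-0.3],0],[[0,0,-0.15],0],[[0,0,0],0],[[0,0,0],0]]}}

```text
time_s: 22.5
eef_pos: [367.9, 284.2, 32.7]
ee_rot: [0.487, 0.513, 0.487, -0.512]
force: [-0.2, 0.0, -0.1]
grip_width: 1.003
```

Call:
{"op": "step_arm", "data": {"commands": [[[0,0,0],0],[[0,0,0],0],[[0,0,0],0],[[0,0,0],0],[[0,0,0],0]], "gripper": 1, "force": 50}}

```text
time_s: 23.0
eef_pos: [367.9, 284.2, 33.0]
ee_rot: [0.487, 0.513, 0.487, -0.512]
force: [-1.9, -1.8, 8.7]
grip_width: 0.588
```

Call:
{"op": "step_arm", "data": {"commands": [[[0,0,0.1],0],[[0,0,0.3],0],[[0,0,0.8],0],[[0,0,0.8],0],[[0,0,0.8],0]]}}

```text
time_s: 23.5
eef_pos: [367.1, 283.9, 146.0]
ee_rot: [-0.487, -0.512, -0.487, 0.513]
force: [0.3, 0.4, -2.7]
grip_width: 0.588
```

Call:
{"op": "step_arm", "data": {"commands": [[[0,0,0.6],0],[[0,0,0],0]]}}

```text
time_s: 23.7
eef_pos: [368.6, 284.6, 171.3]
ee_rot: [0.488, 0.515, 0.486, -0.51]
force: [0.0, -0.3, -2.7]
grip_width: 0.588
```

```bash
python3 -c "
from h import *
st(); c=capture('side'); save(c,'s13.png',200,220,400,420,3)"
```

```text
t 23.7 pos [368.6 284.6 171.3] yawY -2.9 x [ 0.006  0.003 -1.   ] j [0.41 0.25 1.78 0.   1.11 0.46] F [ 0.  -0.3 -2.7] w 0.588
```

View pics/s13.png

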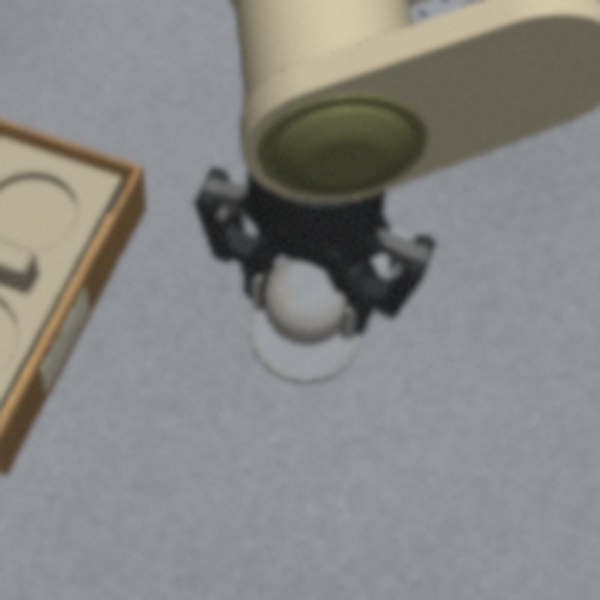

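Call:
{"op": "step_arm", "data": {"commands": [[[0.5,0.1,0],0],[[0.9,0.11,0],0],[[0.9,0.11,0],0],[[0.9,0.11,0],0],[[0.9,0.11,0],0]]}}

```text
time_s: 24.25
eef_pos: [532.1, 305.5, 165.9]
ee_rot: [-0.487, -0.511, -0.488, 0.514]
force: [0.1, -0.6, -2.6]
grip_width: 0.583
```

Call:
{"op": "step_arm", "data": {"commands": [[[0.9,0.11,0],0],[[0.7,0.11,0],0],[[0.17,0.03,0],0],[[0,0,0],0],[[0,0,0],0]]}}

```text
time_s: 24.75
eef_pos: [601.2, 315.7, 167.0]
ee_rot: [-0.487, -0.512, -0.488, 0.513]
force: [0.3, 0.6, -3.0]
grip_width: 0.589
```

```bash
python3 -c "
from h import *
st(); c=capture('side'); save(c,'s14.png',100,170,300,400,3)"
```

```text
t 24.75 pos [601.2 315.7 167. ] yawY -2.9 x [-0.002 -0.001 -1.   ] j [0.31 0.72 1.06 0.   1.36 0.36] F [ 0.3  0.6 -3. ] w 0.589
```

View pics/s14.png

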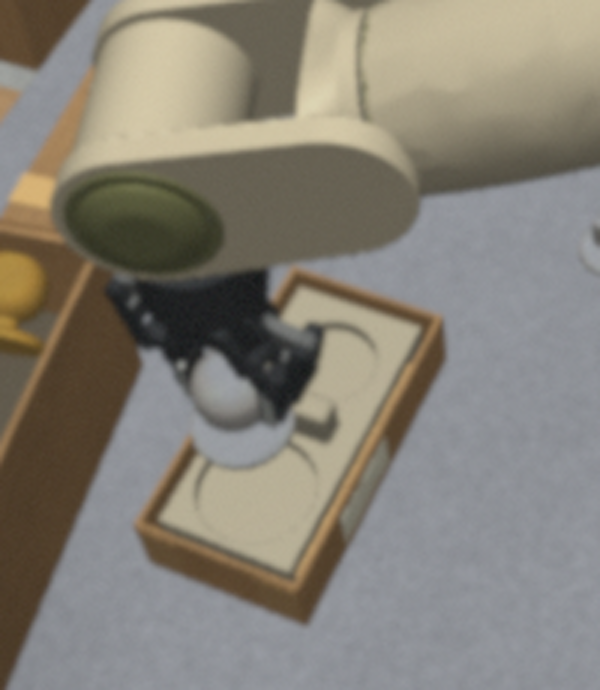

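Knob upright above the large well. Lowering toward 75 mm.

Call:
{"op": "step_arm", "data": {"commands": [[[0.03,0.01,-0.5],0],[[0,0,-0.6],0],[[0,0,-0.6],0],[[0,0,-0.3],0],[[0,0,-0.1],0]]}}

```text
time_s: 25.3
eef_pos: [602.6, 316.0, 83.1]
ee_rot: [-0.487, -0.512, -0.488, 0.513]
force: [-0.7, -0.5, -1.7]
grip_width: 0.591
```

Call:
{"op": "step_arm", "data": {"commands": [[[0,0,-0.06],0],[[0,0,0],0]]}}

```text
time_s: 25.5
eef_pos: [603.8, 316.2, 82.7]
ee_rot: [0.487, 0.513, 0.487, -0.512]
force: [0.3, 0.8, -3.9]
grip_width: 0.59
```

Call:
{"op": "step_arm", "data": {"commands": [[[0,0,-0.1],0],[[0,0,-0.07],0],[[0,0,0],0]]}}

```text
time_s: 25.8
eef_pos: [603.3, 316.0, 74.6]
ee_rot: [-0.487, -0.512, -0.487, 0.513]
force: [-0.2, -0.8, -3.7]
grip_width: 0.587
```

Call:
{"op": "step_arm", "data": {"commands": [[[0,0,-0.05],0],[[0,0,-0.03],0],[[0,0,0],0]]}}

```text
time_s: 26.1
eef_pos: [603.7, 316.1, 73.1]
ee_rot: [0.487, 0.513, 0.487, -0.512]
force: [-4.2, -1.5, 5.5]
grip_width: 0.588
```

Call:
{"op": "step_arm", "data": {"commands": [[[0,0,0],0],[[0,0,0],0],[[0,0,0],0]], "gripper": -0.8}}

```text
time_s: 26.4
eef_pos: [603.6, 316.1, 71.8]
ee_rot: [0.487, 0.513, 0.487, -0.512]
force: [0.5, -0.1, 0.5]
grip_width: 0.904
```

Call:
{"op": "step_arm", "data": {"commands": [[[0,0,0.3],0],[[0,0,0.8],0],[[0,0,0.99],0],[[0,0,0.99],0],[[0,0,0],0]]}}

```text
time_s: 26.9
eef_pos: [605.3, 316.8, 202.5]
ee_rot: [0.489, 0.516, 0.485, -0.509]
force: [0.5, -0.1, 1.0]
grip_width: 0.899
```

Call:
{"op": "step_arm", "data": {"commands": [[[-0.5,-0.97,0],-0.044],[[-0.5,-0.97,0],-0.044],[[-0.5,-0.97,0],-0.044],[[-0.5,-0.97,0],-0.044],[[-0.5,-0.97,0],-0.044]], "gripper": 0}}

```text
time_s: 27.4
eef_pos: [502.4, 120.7, 195.2]
ee_rot: [0.283, 0.648, 0.283, -0.648]
force: [1.6, -1.9, -0.9]
grip_width: 0.498
```

Call:
{"op": "step_arm", "data": {"commands": [[[-0.5,-0.97,0],-0.044],[[-0.5,-0.97,0],-0.044],[[-0.5,-0.97,0],0],[[0,0,0],0],[[0,0,0],0]]}}

```text
time_s: 27.9
eef_pos: [443.6, 5.2, 195.4]
ee_rot: [0.192, 0.681, 0.192, -0.68]
force: [0.8, 0.8, -0.3]
grip_width: 0.502
```

```bash
python3 -c "
from h import *
st(); c=capture('side'); save(c,'s15.png',200,170,400,320,4);save(c,'s15b.png',100,170,300,400,3)"
```

```text
t 27.9 pos [443.6   5.2 195.4] yawY -58.4 x [ 0.001  0.    -1.   ] j [-0.25  0.18  1.8   0.    1.16  0.77] F [ 0.8  0.8 -0.3] w 0.502
```

View pics/s15.png

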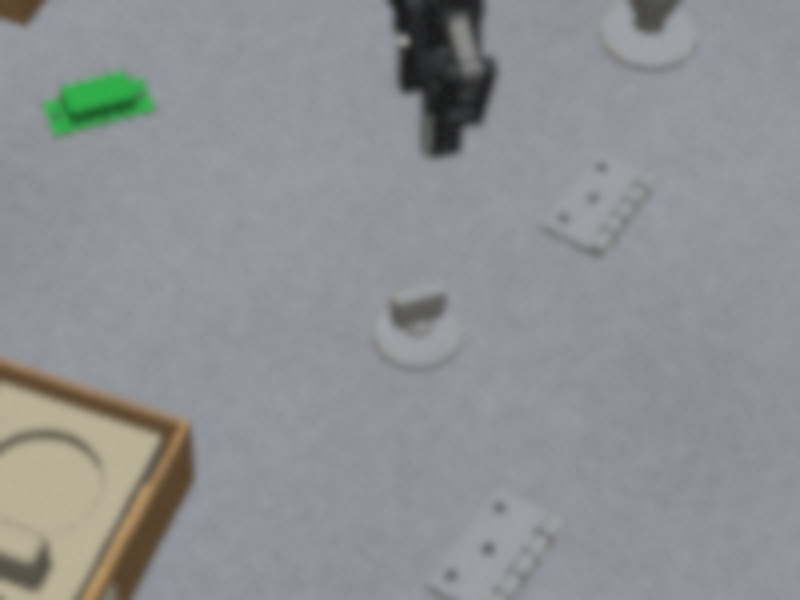

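View pics/s15b.png

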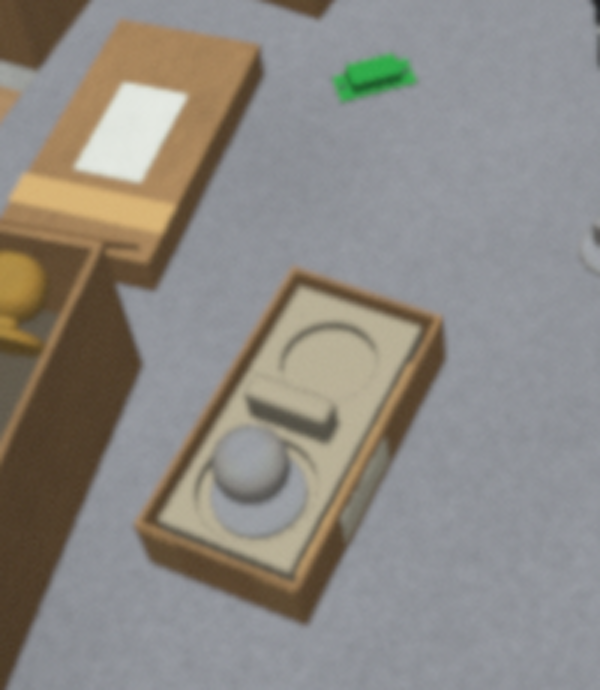

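Knob stands upright in the large well. Descending on the thumb-turn's grip.

Call:
{"op": "step_arm", "data": {"commands": [[[-0.02,0.03,-0.9],0],[[0,0,-0.95],0],[[0,0,-0.95],0],[[0,0,-0.7],0],[[0,0,-0.4],0]]}}

```text
time_s: 28.45
eef_pos: [442.2, 8.3, 36.7]
ee_rot: [-0.193, -0.679, -0.194, 0.681]
force: [0.7, 0.2, -0.2]
grip_width: 0.496
```

Call:
{"op": "step_arm", "data": {"commands": [[[0,0,-0.2],0],[[0,0,-0.1],0],[[0,0,0],0],[[0,0,0],0]]}}

```text
time_s: 28.85
eef_pos: [443.2, 7.0, 27.6]
ee_rot: [0.193, 0.681, 0.193, -0.68]
force: [1.3, -0.8, 0.7]
grip_width: 0.502
```

Call:
{"op": "step_arm", "data": {"commands": [[[0,0,0],0],[[0,0,0],0],[[0,0,0],0],[[0,0,0],0],[[0,0,0],0]], "gripper": 1, "force": 40}}

```text
time_s: 29.35
eef_pos: [443.1, 6.7, 27.4]
ee_rot: [0.193, 0.681, 0.193, -0.68]
force: [-0.0, 0.2, 6.7]
grip_width: 0.119
```

Call:
{"op": "step_arm", "data": {"commands": [[[0,0,0.1],0],[[0,0,0.4],0],[[0,0,0.9],0],[[0,0,0.9],0],[[0,0,0.9],0]]}}

```text
time_s: 29.85
eef_pos: [442.2, 7.0, 156.3]
ee_rot: [-0.193, -0.68, -0.193, 0.681]
force: [0.3, 0.4, -2.6]
grip_width: 0.124
```

Call:
{"op": "step_arm", "data": {"commands": [[[0,0,0.4],0],[[0,0,0],0]]}}

```text
time_s: 30.05
eef_pos: [443.4, 6.7, 172.8]
ee_rot: [0.194, 0.682, 0.192, -0.679]
force: [-0.3, 0.4, -2.0]
grip_width: 0.123
```

```bash
python3 -c "
from h import *
st(); c=capture('side'); save(c,'s16.png',200,150,400,300,4)"
```

```text
t 30.05 pos [443.4   6.7 172.8] yawY -58.3 x [ 0.004 -0.001 -1.   ] j [-0.25  0.21  1.83 -0.    1.1   0.77] F [-0.3  0.4 -2. ] w 0.123
```

View pics/s16.png

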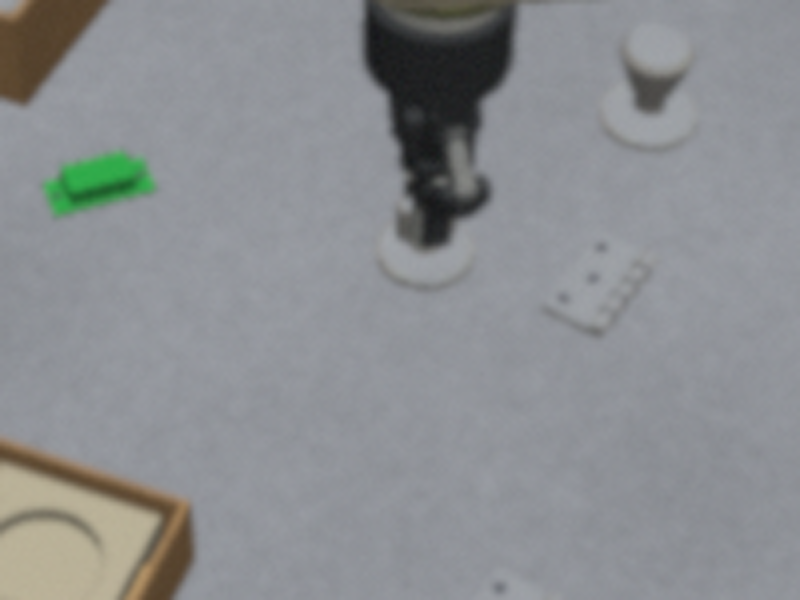

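Call:
{"op": "step_arm", "data": {"commands": [[[0.5,0.65,0],0.044],[[0.55,0.7,0],0.044],[[0.55,0.7,0],0.044],[[0.55,0.7,0],0.044],[[0.55,0.7,0],0.044]]}}

```text
time_s: 30.6
eef_pos: [550.7, 146.1, 168.7]
ee_rot: [-0.413, -0.573, -0.414, 0.575]
force: [0.3, -0.1, -0.6]
grip_width: 0.118
```

Call:
{"op": "step_arm", "data": {"commands": [[[0.55,0.7,0],0.044],[[0.5,0.65,0],0.044],[[0.11,0.15,0],0],[[0,0,0],0],[[0,0,0],0]]}}

```text
time_s: 31.1
eef_pos: [596.3, 204.1, 169.8]
ee_rot: [-0.486, -0.512, -0.487, 0.514]
force: [-0.9, -0.2, -2.2]
grip_width: 0.12
```

```bash
python3 -c "
from h import *
st(); c=capture('side'); save(c,'s17.png',100,170,300,400,3)"
```

```text
t 31.1 pos [596.3 204.1 169.8] yawY -3.0 x [-0.002 -0.001 -1.   ] j [ 0.14  0.6   1.25 -0.    1.29  0.2 ] F [-0.9 -0.2 -2.2] w 0.12
```

View pics/s17.png

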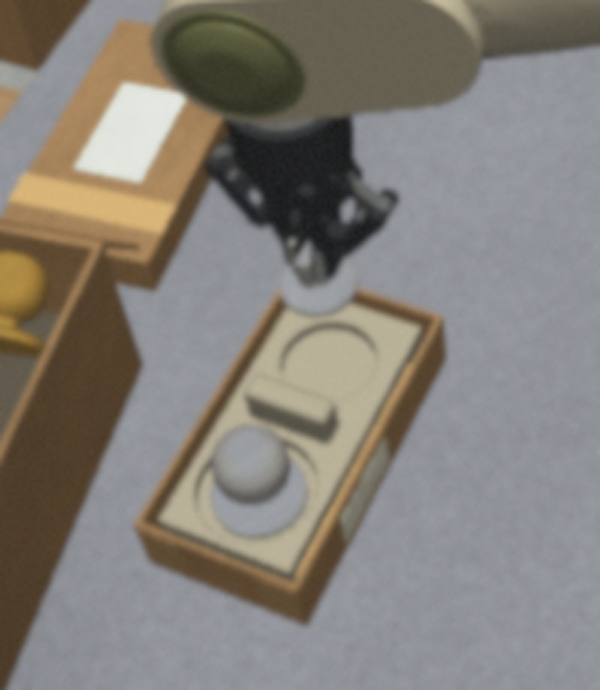

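Call:
{"op": "step_arm", "data": {"commands": [[[0.03,0,-0.5],0],[[0,0,-0.6],0],[[0,0,-0.6],0],[[0,0,-0.4],0],[[0,0,-0.2],0]]}}

```text
time_s: 31.65
eef_pos: [597.4, 203.8, 77.5]
ee_rot: [-0.486, -0.512, -0.487, 0.514]
force: [-0.6, -1.2, -0.2]
grip_width: 0.12
```

Call:
{"op": "step_arm", "data": {"commands": [[[0,0,-0.06],0],[[0,0,-0.02],0],[[0,0,0],0]]}}

```text
time_s: 31.95
eef_pos: [598.6, 204.8, 76.6]
ee_rot: [0.487, 0.513, 0.487, -0.512]
force: [-0.6, -0.4, -2.4]
grip_width: 0.124
```

Call:
{"op": "step_arm", "data": {"commands": [[[0,0,-0.1],0],[[0,0,-0.06],0],[[0,0,0],0]]}}

```text
time_s: 32.25
eef_pos: [598.1, 204.8, 68.9]
ee_rot: [-0.487, -0.512, -0.487, 0.513]
force: [-0.4, 0.5, -1.7]
grip_width: 0.118
```

Call:
{"op": "step_arm", "data": {"commands": [[[0,0,-0.05],0],[[0,0,-0.03],0],[[0,0,0],0]]}}

```text
time_s: 32.55
eef_pos: [598.5, 204.9, 67.5]
ee_rot: [0.487, 0.513, 0.487, -0.512]
force: [-4.6, -1.6, 10.0]
grip_width: 0.123
```

Contact at 67.5, as predicted. Release, rise, retreat.

Call:
{"op": "step_arm", "data": {"commands": [[[0,0,0],0],[[0,0,0],0],[[0,0,0],0]], "gripper": 0.2}}

```text
time_s: 32.85
eef_pos: [598.3, 204.9, 66.0]
ee_rot: [-0.487, -0.513, -0.487, 0.513]
force: [0.4, -0.2, -0.2]
grip_width: 0.397
```

Call:
{"op": "step_arm", "data": {"commands": [[[0,0,0.3],0],[[0,0,0.8],0],[[0,0,0.99],0],[[0,0,0.99],0],[[0,0,0],0]]}}

```text
time_s: 33.35
eef_pos: [600.3, 205.3, 196.3]
ee_rot: [0.489, 0.516, 0.485, -0.509]
force: [0.2, 0.5, -0.4]
grip_width: 0.398
```

Call:
{"op": "step_arm", "data": {"commands": [[[-0.3,-0.95,0],0],[[-0.3,-0.95,0],0],[[-0.3,-0.95,0],0],[[-0.3,-0.95,0],0],[[-0.3,-0.95,0],0]]}}

```text
time_s: 33.85
eef_pos: [537.5, 13.5, 189.6]
ee_rot: [0.487, 0.513, 0.487, -0.512]
force: [0.8, -0.2, -0.2]
grip_width: 0.402
```

Call:
{"op": "step_arm", "data": {"commands": [[[-0.3,-0.95,0],0],[[-0.3,-0.95,0],0],[[-0.3,-0.95,0],0],[[0,0,0],0],[[0,0,0],0]]}}

```text
time_s: 34.35
eef_pos: [502.1, -99.5, 189.5]
ee_rot: [0.487, 0.513, 0.487, -0.513]
force: [1.2, -0.6, 0.6]
grip_width: 0.4
```

```bash
python3 -c "
from h import *
st(); c=capture('side'); save(c,'s18.png',100,170,300,400,3);c=capture('top'); save(c,'t18.png',70,110,230,230,5);cv2.imwrite('pics/t18f.png',c['image'])"
```

```text
t 34.35 pos [502.1 -99.5 189.5] yawY -3.0 x [ 0.  0. -1.] j [-0.42  0.33  1.61  0.    1.19 -0.37] F [ 1.2 -0.6  0.6] w 0.4
```

View pics/s18.png

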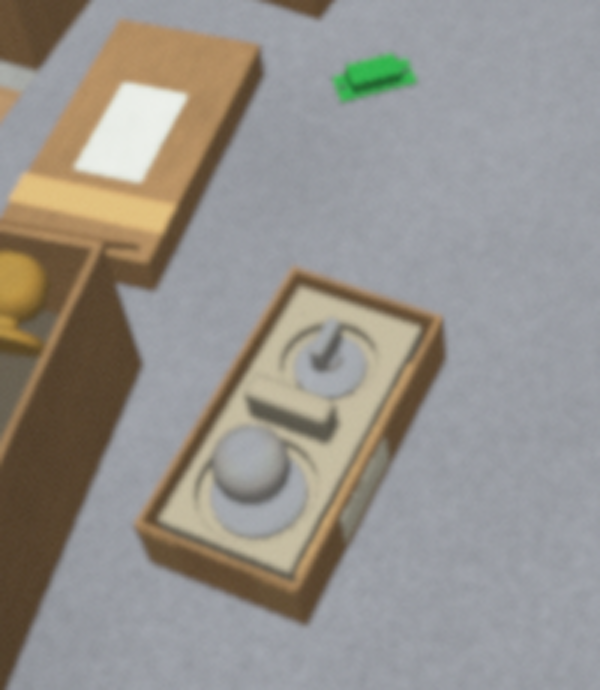

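View pics/t18.png

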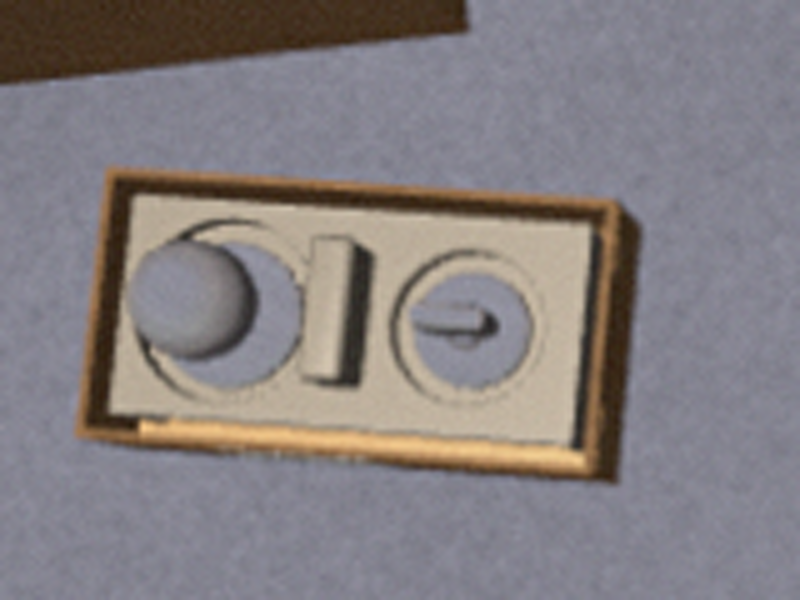

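View pics/t18f.png

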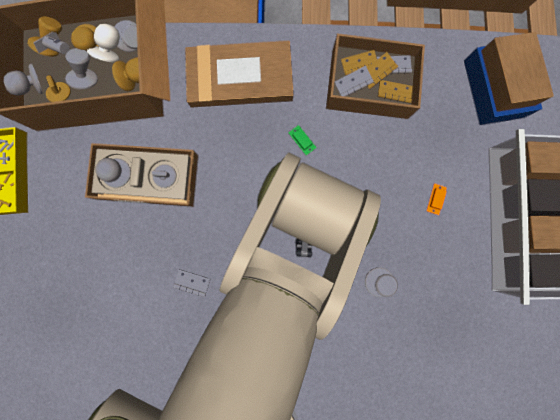

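```bash
python3 - <<'E'
from h import *
c=capture("top")
g=lambda p,z: plane(c,(np.array(p,float)+.5)/5-.5+[70,110],z)[:,:2]
a=np.radians(-2.9);M=np.array([[np.cos(a),-np.sin(a)],[np.sin(a),np.cos(a)]])
d=g([(133,194),(593,223),(576,445),(108,412)],50);t=d.mean(0)
f=lambda p,z:((g(p,z)-t)@M).round(1)
print("tray in carton",(t-[600.2,258.2]),"ball",f([(192,298)],82),"rose R/bottom edge",f([(303,300),(238,390)],48),"turn rose L,R,mid",f([(412,330),(532,328),(471,330)],47),"grip top",f([(447,318)],84))
E
```

```text
tray in carton [0.95694284 0.71416817] ball [[-0.6 58.8]] rose R/bottom edge [[  6.9  23.2]
 [-35.9  48.7]] turn rose L,R,mid [[ -3.3 -27.9]
 [  1.3 -82.3]
 [ -1.5 -54.7]] grip top [[ -2.2 -55.4]]
```

```bash
python3 -c "
from rig import ticket
print(ticket.finish_job())"
```

```text
the job is handed in; nothing more can be done
None
```

The lock set is packed in the carton and the job is handed in, at about 34 s of the 141 s allowed. I laid the latch and strike flat on the floor and seated the tray over them. The ball knob went into the large well and the thumb-turn into the small one. Everything was released and the arm drawn clear before handing in.

**Last top-view measurements:**

| Item | Measured | Target |
|---|---|---|
| Tray centre in carton | about (1, 0.7) mm | within 12 mm |
| Ball knob in tray frame | (-0.6, 58.8) mm from the ball, y 57.2 mm from its rose edge | (0, 58) mm |
| Thumb-turn in tray frame | (-1.5, -54.7) mm | (0, -54) mm |

- **Heights:** the tray, knob and thumb-turn all touched down within 0.2 mm of the heights I had worked out. Both knob and thumb-turn look upright in the two views.
- **Latch and strike:** I checked these by eye from the side view before the tray covered them. They lay flat, dust box up, and I could not see them afterwards.
- **Other stock:** the tulip knob and the hinge nearer the carton look unmoved. The arm hid the other hinge in the last top view, but it never worked near that hinge.
- **Disagreement:** the side camera read x about 3 mm lower than the top camera. That is slightly more than the stated calibration error, and I relied on the top view.

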